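Match threaded clamp studs to their pitch gauges

ROBOT

A 6-joint arm with a two-finger parallel gripper is mounted at the origin on the work surface. World frame = base frame: x ahead of the robot, y to its left, z up, the work surface at z = 0. Lengths are in m, angles in rad, forces in N, time in s.
With the tool pointing down it reaches from about 0.35 to 0.775 m from the base axis. Payload 7.3 kg.
Tool frame: the origin (TCP) lies at the very end of the fingers, on their centre line; the grasp point (between the pads) lies 19 mm behind it; z points along the fingers, y is the direction in which the jaws open and shut (so a half turn about z gives the same grasp; the last joint's range is limited). The gripper opens to 92 mm and grips with 3 to 60 N. Pads are 19 mm wide; open, the fingers measure 130 mm over their backs; the gripper's body (75 mm by 190 mm) begins 47 mm behind the grasp point.
Start: joints at [-1.301, 0.342, 1.524, -0, 1.275, -0.146], TCP at [0.212, -0.48, 0.227] pointing down, gripper open.
Joint ranges: [-2.53, 2.53], [-0.77, 2.02], [0.04, 2.7], [-1, 4.14], [0.28, 2.66], [-3.11, 3.11]. Speed limits (rad/s): [2.57, 2.57, 3.14, 3.14, 3.14, 3.14].

INTERFACE

Orientations are given as [roll, pitch, yaw] about the fixed x, y, z axes, in that order (R = Rz(yaw) Ry(pitch) Rx(roll)).
In Python, from cell import observe, read_camera, camera_info, hand_in gives the robot as it stands.
- The arm moves only by the tool jog_arm, never from a script. Its argument "rows" is one flat list of numbers, 5 for each row, row after row: the finger opening in mm, from 0 to 91.8, then the shift along the tool's x, y, z in mm, then the turn about the tool's z in degrees. In form: [gripper, tx, ty, tz, roll, gripper, tx, ty, tz, roll, ...]. A call has 1 to 20 rows; each row shifts and turns the commanded pose from where the row before left it, along the tool's axes as they then stand; what a row does not reach is not made up. A row lasts 1/10 s, in which the tool goes at most 50 mm and 8.59 degrees, less where a joint would pass 70% of its speed; a pose out of reach is approached as far as the arm can. A call with a gripper value outside its range is refused whole. The fingers move at their own pace and stop on an object; "grip_force" is the grip in N (left out, the last holds). Time passes only in rows, so rows that do not move let the fingers close. It gives the time, the measured TCP pose, the force and the opening at its end, in the units of the state.
- observe(): the state, without advancing time (a new reading comes with each control period).
- read_camera(name): name is "side" or "top" or "wrist"; returns (picture, depth): 384x512x3 uint8, red, green, blue; 384x512 float32, m along the optical axis (not along the pixel's ray), 0 where there is no reading.
- camera_info(name): a dict with "fx", "fy", "cx", "cy" (pixels), "extrinsics" (4x4, takes a point from camera to world coordinates); the wrist camera has in their place "tool_from_camera" (4x4, takes a point from camera to tool coordinates, whose origin is the TCP and whose axes are the flange's). Camera axes: x right, y up, looking along -z (the intrinsics and any distortion apply to the point x, -y, -z); pixel columns grow to the right and rows downward; lengths in m; the calibration is good to about 2 mm. A picture is of the moment at which its call begins: read the wrist's pose just before it. camera_info takes no time and is no camera call.
- hand_in(): hands the job in, once; it reports no verdict.
The state is a dict: "time": time; "qpos": joint angles; "qvel": joint speeds; "joint_efforts": joint torques, N m; "tool_pos": TCP position; "tool_rot": TCP orientation; "contact_force": force on the tool from outside, world axes, zero at the start; "torque": the same for the moment, N m; "opening": finger opening in m.
Only numpy, scipy, OpenCV 4.12 (cv2) and the standard library are available. Lean on these libraries where they do the work, as an engineer would, in place of code of your own. Each camera call takes 0.05 s, during which the arm holds its last target. There are 200 camera calls.

TASK

Three wooden threaded studs lie on the bench mat with two notched pitch gauges. Gently lower the two studs whose thread pitch matches a gauge onto that gauge, centred and fully home with the teeth in the bottom of the thread, and let go. The third stud fits neither gauge: leave it lying where it is, and do not disturb the glue bottle, jar and hammer.

Things in the scene. Friction and masses are not known exactly. Their poses are not given: they have to be found in the camera images.
- fine_stud_center (a point): The fine stud. Wooden double-ended stud, 168 mm long along its x axis, lying level; about 0.09 kg. Plain round middle 27 mm long, 32 mm diameter, gripped from above; either side threaded (parallel rings, grooves darker, crest 32, root 24 mm diameter). Grooves centred 18 mm from mid-length, then every 11 mm outwards, 5 a side. This point: its centre, on the axis at mid-length.
- medium_stud_center (a point): The medium stud, which fits neither gauge. Wooden double-ended stud, 168 mm long along its x axis, lying level; about 0.09 kg. Plain round middle 25 mm long, 32 mm diameter, gripped from above; either side threaded (parallel rings, grooves darker, crest 32, root 24 mm diameter). Grooves centred 18 mm from mid-length, then every 14 mm outwards, 4 a side. This point: its centre, on the axis at mid-length.
- coarse_stud_center (a point): The coarse stud. Wooden double-ended stud, 168 mm long along its x axis, lying level; about 0.09 kg. Plain round middle 23 mm long, 32 mm diameter, gripped from above; either side threaded (parallel rings, grooves darker, crest 32, root 24 mm diameter). Grooves centred 18 mm from mid-length, then every 18 mm outwards, 3 a side. This point: its centre, on the axis at mid-length.
- fine_gauge_seat (a point): The fine gauge (11 mm pitch). Fixed gauge: two upright steel combs along x, 4 rounded teeth each side of the middle, the first 18 mm from mid-length, then every 11 mm. A stud of that pitch laid on both combs, middle over middle, sinks 5 mm till teeth meet groove bottoms; a wrong or misplaced one rides up to 5 mm higher. This point: centre of a fully seated stud, 48.2 mm above the table.
- coarse_gauge_seat (a point): The coarse gauge (18 mm pitch). Fixed gauge: two upright steel combs along x, 3 rounded teeth each side of the middle, the first 18 mm from mid-length, then every 18 mm. A stud of that pitch laid on both combs, middle over middle, sinks 5 mm till teeth meet groove bottoms; a wrong or misplaced one rides up to 5 mm higher. This point: centre of a fully seated stud, 48.2 mm above the table.
- fine_stud: The fine stud: its origin lies 18 mm below its centre, x along the stud. Symmetric end for end. Both ends are square blocks 36 x 36 mm, 14 mm long, on which it lies flat on the table with its axis 18 mm up. The grooves are bevelled; turning the stud about its axis changes nothing.
- medium_stud: The medium stud: its origin lies 18 mm below its centre, x along the stud. Symmetric end for end. Both ends are square blocks 36 x 36 mm, 14 mm long, on which it lies flat on the table with its axis 18 mm up. The grooves are bevelled; turning the stud about its axis changes nothing.
- coarse_stud: The coarse stud: its origin lies 18 mm below its centre, x along the stud. Symmetric end for end. Both ends are square blocks 36 x 36 mm, 14 mm long, on which it lies flat on the table with its axis 18 mm up. The grooves are bevelled; turning the stud about its axis changes nothing.
- fine_gauge: The fine gauge: its origin lies on the table under its middle, z up. Aluminium base 130 x 60 x 12 mm. Combs 4 mm thick, 16 mm apart inside, 24 mm across outside, no teeth in the middle; teeth 2.6 mm thick, tips 40 mm above the table. Draws in a stud laid within about 3 mm lengthwise. Room for fingers beside the combs.
- coarse_gauge: The coarse gauge: its origin lies on the table under its middle, z up. Aluminium base 130 x 60 x 12 mm. Combs 4 mm thick, 16 mm apart inside, 24 mm across outside, no teeth in the middle; teeth 2.6 mm thick, tips 40 mm above the table. Draws in a stud laid within about 3 mm lengthwise. Room for fingers beside the combs.
- glue: Bystander: white glue bottle with orange cap, 48 mm diameter, 120 mm tall, upright; origin at its foot.
- jar: Bystander: amber glass jar with black lid, 60 mm diameter, 65 mm tall; origin at its foot.
- hammer: Bystander: hammer lying on the table beyond the gauges, handle along its x axis; origin on the table under its middle.
Things that resemble listed ones, but are neither listed nor needed, are in the scene too. Leave any green, red or yellow look-alike of the coarse_stud alone.

How it is judged:
At the end, for the whole second after the job is handed in: Fine and coarse studs rest in their own gauges, each within 2.5 mm of the seat lengthwise, 3 mm sideways, at most 2 mm above or 3 mm below seated height, within 0.05 rad of the gauge's direction, borne by it and at rest; the medium stud is within 20 mm of its start (x of fine_stud_center in the frame of fine_gauge_seat between -0.0025 and 0.0025 m and y of fine_stud_center in the frame of fine_gauge_seat between -0.003 and 0.003 m and z of fine_stud_center in the frame of fine_gauge_seat between -0.003 and 0.002 m and angle between the x axis of fine_stud_center and the x axis of fine_gauge_seat, either way round below 0.05 rad and contact force between fine_stud and fine_gauge above 0.1 N and linear speed of each of fine_stud, coarse_stud below 0.02 m/s and x of coarse_stud_center in the frame of coarse_gauge_seat between -0.0025 and 0.0025 m and y of coarse_stud_center in the frame of coarse_gauge_seat between -0.003 and 0.003 m and z of coarse_stud_center in the frame of coarse_gauge_seat between -0.003 and 0.002 m and angle between the x axis of coarse_stud_center and the x axis of coarse_gauge_seat, either way round below 0.05 rad and contact force between coarse_stud and coarse_gauge above 0.1 N and distance of medium_stud_center from where it was at the start of the episode below 0.02 m); the robot touches nothing.
It fails at once if a bystander (glue bottle, jar or hammer) was moved more than 30 mm (distance of any of glue, jar, hammer from where it was at the start of the episode above 0.03 m).
It fails at once if the medium stud was lifted or pushed more than 20 mm (distance of medium_stud_center from where it was at the start of the episode above 0.02 m).
It fails at once if a stud was slammed or pressed onto a gauge with more than 60 N (contact force between any of fine_stud, coarse_stud and fine_gauge above 60 N or contact force between any of fine_stud, coarse_stud and coarse_gauge above 60 N).
It also fails if it takes over 69 s, if anything falls off the work surface, if the arm or the gripper's body presses on something with over 40 N, if the wrist force passes 120 N, or if a joint passes its speed limit or range.

## Working session

There is one attempt and no reset: what is moved stays moved. The work goes in short steps, Python scripts to look and compute and a tool call to move; the robot and the scene stay as the last step left them, time stands still between calls to the robot, and variables do not carry over. Pictures are saved under pics/ and viewed, about 8 in all and at most 12, crops included, and the job is handed in when it is done.

Besides the shell and the picture viewer there is one more tool, called after "Emit:" as name(argument=value, ...) on one line, values as JSON. jog_arm: Moves the arm, as the interface text tells. Its arguments: {"type":"object","properties":{"rows":{"type":"array","items":{"type":"number"}},"grip_force":{"type":"number"}},"required":["rows"]}

```bash
mkdir -p pics; ls; cat > h.py <<'E'
import numpy as np, cv2
from cell import observe, read_camera, camera_info, hand_in
def save(n,im): cv2.imwrite('pics/'+n+'.png',cv2.cvtColor(im,cv2.COLOR_RGB2BGR))
E
python3 - <<'E'
from h import *
o=observe(); print({k:np.round(v,4).tolist() for k,v in o.items()})
for n in ['top','side']:
    im,d=read_camera(n); save(n+'0',im); np.savez('/tmp/'+n,im=im,d=d)
    print(n,camera_info(n))
print(camera_info('wrist'))
E
```

```text
pics
{'time': 0.0, 'qpos': [-1.301, 0.3427, 1.525, 0.0, 1.2754, -0.146], 'qvel': [0.0004, -0.0004, 0.0003, -0.0002, -0.0014, 0.0006], 'joint_efforts': [0.0013, -43.124, -24.4217, 0.072, 0.0558, -0.0001], 'tool_pos': [0.212, -0.4799, 0.226], 'tool_rot': [-3.1401, -0.0003, 0.4158], 'contact_force': [0.1168, 0.0312, 0.0398], 'torque': [-0.019, -0.0032, 0.0249], 'opening': 0.0918}
top {'fx': 404.3154789061708, 'fy': 404.3154789061708, 'cx': 256.22201352365806, 'cy': 191.91432085856894, 'extrinsics': array([[ 0.00641304,  0.9965862 , -0.08230923,  0.41145715],
       [-0.99988984,  0.0074925 ,  0.01281254, -0.08041774],
       [ 0.0133855 ,  0.082218  ,  0.99652447,  1.25194867],
       [ 0.        ,  0.        ,  0.        ,  1.        ]])}
side {'fx': 347.54721076523043, 'fy': 347.54721076523043, 'cx': 255.08097922630262, 'cy': 192.91943922200474, 'extrinsics': array([[ 0.99632384,  0.06039474, -0.06075592,  0.46629084],
       [-0.08547597,  0.74815393, -0.65799663, -0.68787458],
       [ 0.00571525,  0.6607709 ,  0.75056589,  0.72816198],
       [ 0.        ,  0.        ,  0.        ,  1.        ]])}
{'fx': 316.4004295177808, 'fy': 316.4004295177808, 'cx': 259.38183543320616, 'cy': 189.064557932751, 'tool_from_camera': array([[ 1.25119728e-04,  9.52622662e-01,  3.04154646e-01,
         8.38096020e-02],
       [ 9.99999938e-01, -2.18938975e-04,  2.74355529e-04,
        -6.20804823e-04],
       [ 3.27948601e-04,  3.04154593e-01, -9.52622630e-01,
        -1.58435782e-01],
       [ 0.00000000e+00,  0.00000000e+00,  0.00000000e+00,
         1.00000000e+00]])}
```

View pics/top0.png

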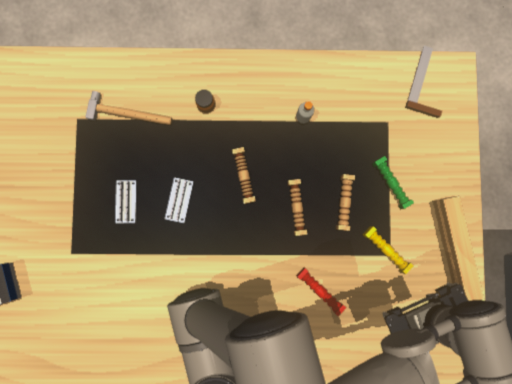

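View pics/side0.png

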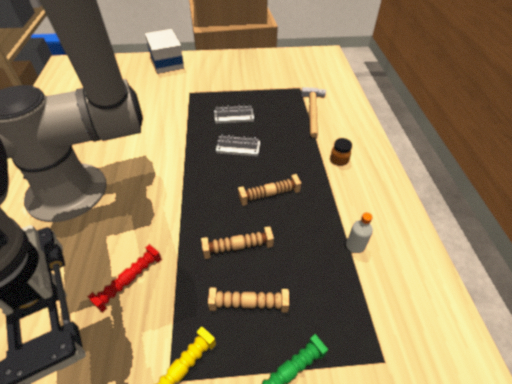

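Top view: gauges at (125,202) and (179,200). Wooden studs at A (244,176), B (298,208) and C (346,202). Painted look-alikes: green (394,183), yellow (389,250) and red (321,291). One close crop should tell the studs and gauges apart.

```bash
python3 - <<'E'
from h import *
t=np.load('/tmp/top.npz')['im']; s=np.load('/tmp/side.npz')['im']
r=lambda im,w,h: cv2.resize(im,(w,h),interpolation=cv2.INTER_CUBIC)
a=[r(s[170:210,230:310],400,200),r(s[222:262,198:278],400,200),r(s[280:320,208:298],400,178)]
b=[r(s[100:160,205:270],400,369),r(t[175:230,105:200],400,209)]
A=np.vstack(a);B=np.vstack(b);H=max(len(A),len(B))
p=lambda x:np.pad(x,((0,H-len(x)),(0,0),(0,0)))
save('crop1',np.hstack([p(A),p(B)]))
E
```

```text
(no output)
```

View pics/crop1.png

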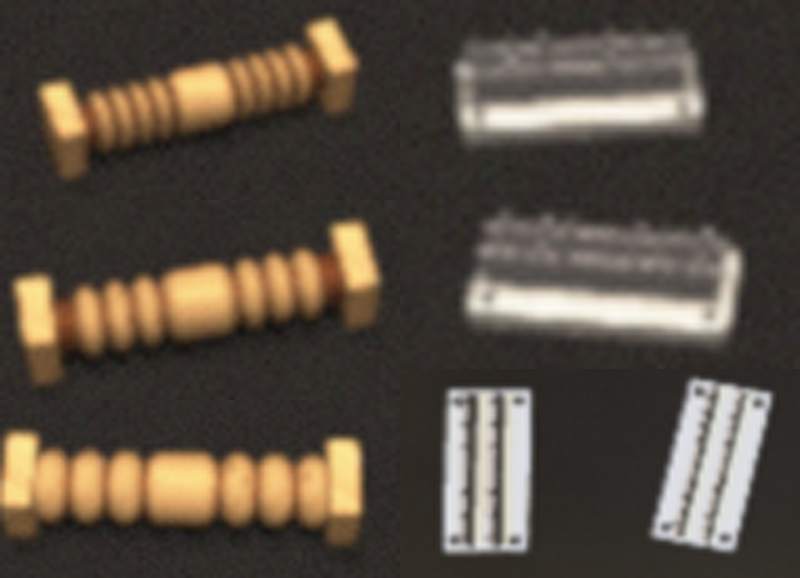

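Crop: A has narrow rings (fine), B rings about 14 mm apart (medium, 29 px at 2.1 px/mm), and C rings 38 px apart, or 18 mm (coarse). The gauge teeth need a close wrist view. Measuring poses next.

```bash
cat >> h.py <<'E'
def ray(info,T,uv,z):
    uv=np.atleast_2d(uv).astype(float)
    d=np.c_[(uv[:,0]-info['cx'])/info['fx'],-(uv[:,1]-info['cy'])/info['fy'],-np.ones(len(uv))]@T[:3,:3].T
    return T[:3,3]+d*((z-T[2,3])/d[:,2])[:,None]
def rect(mask,info,T,z,minA):
    out=[]
    for c in cv2.findContours(mask.astype(np.uint8),cv2.RETR_EXTERNAL,cv2.CHAIN_APPROX_NONE)[0]:
        if cv2.contourArea(c)<minA: continue
        P=ray(info,T,c[:,0],z)[:,:2]
        (cx,cy),(w,h),a=cv2.minAreaRect((P*1000).astype(np.float32))
        b=cv2.boxPoints(((cx,cy),(w,h),a)); e=b[1]-b[0]; f=b[2]-b[1]
        if np.hypot(*f)>np.hypot(*e): e=f
        th=np.degrees(np.arctan2(e[1],e[0]))%180
        out.append((c[:,0].mean(0).round(),round(cx,1),round(cy,1),round(max(w,h),1),round(min(w,h),1),round(th,2)))
    return out
def masks(im):
    hsv=cv2.cvtColor(im,cv2.COLOR_RGB2HSV); H,S,V=cv2.split(hsv)
    k=np.ones((3,3),np.uint8)
    wood=((H<25)&(S>60)&(V>70)).astype(np.uint8); al=((S<40)&(V>150)).astype(np.uint8)
    return [cv2.morphologyEx(m,cv2.MORPH_CLOSE,np.ones((5,5),np.uint8)) for m in (wood,al)]
def wristT():
    from scipy.spatial.transform import Rotation as R
    o=observe(); T=np.eye(4); T[:3,:3]=R.from_euler('xyz',o['tool_rot']).as_matrix(); T[:3,3]=o['tool_pos']
    i=camera_info('wrist'); return o,i,T@i['tool_from_camera']
E
python3 - <<'E'
from h import *
t=np.load('/tmp/top.npz');im=t['im'].copy(); i=camera_info('top')
m=np.zeros(im.shape[:2],np.uint8); m[125:250,82:372]=1
w,a=masks(im)
for r in rect(w*m,i,i['extrinsics'],.03,60): print('wood',r)
for r in rect(a*m,i,i['extrinsics'],.012,60): print('al',r)
E
```

```text
wood (array([297., 207.]), 467.8, -221.3, 175.1, 40.5, np.float32(6.81))
wood (array([345., 202.]), 484.4, -367.4, 174.8, 43.6, np.float32(173.75))
wood (array([243., 175.]), 565.3, -56.3, 174.5, 40.8, np.float32(12.91))
al (array([125., 202.]), 481.7, 303.3, 126.8, 58.0, np.float32(1.77))
al (array([179., 200.]), 488.0, 141.0, 130.3, 59.9, np.float32(168.64))
```

Emit:
jog_arm(rows=[91.8,0,0,0,7.5,91.8,0,0,0,7.5,91.8,0,0,0,7.5,91.8,0,0,0,7.5,91.8,32,-18,3,0,91.8,32,-18,3,0,91.8,32,-18,3,0,91.8,32,-18,3,0,91.8,32,-18,3,0,91.8,32,-18,3,0,91.8,32,-18,3,0,91.8,34,-16,3,0,91.8,0,0,0,0,91.8,0,0,0,0], grip_force=15)

```text
time: 1.5
tool_pos: [0.4839, -0.3662, 0.2019]
tool_rot: [-3.141, 0.002, -0.106]
contact_force: [0.1, 0.2, -0.3]
opening: 0.0917
```

```bash
cat >> h.py <<'E'
def look(name,plane,which,minA=1500,view=True):
    o,i,T=wristT(); im,d=read_camera('wrist'); np.savez('/tmp/'+name,im=im,d=d,T=T)
    if view: save(name,im)
    print('t',o['time'],'tcp',np.round(o['tool_pos'],4),np.round(np.degrees(o['tool_rot']),2),'F',np.round(o['contact_force'],1),'open',o['opening'])
    for r in rect(masks(im)[which],i,T,plane,minA): print(r)
E
python3 - <<'E'
from h import *
look('w1',.03,0)
E
```

```text
t 1.5 tcp [ 0.4839 -0.3662  0.2019] [-1.7996e+02  9.0000e-02 -6.0700e+00] F [ 0.1  0.2 -0.3] open 0.091722477938921
(array([122., 168.]), 490.4, -214.5, 146.5, 84.6, np.float32(11.65))
(array([258., 157.]), 484.0, -362.3, 178.2, 46.5, np.float32(173.79))
(array([380., 231.]), 427.1, -424.8, 490.0, 411.2, np.float32(88.74))
```

View pics/w1.png

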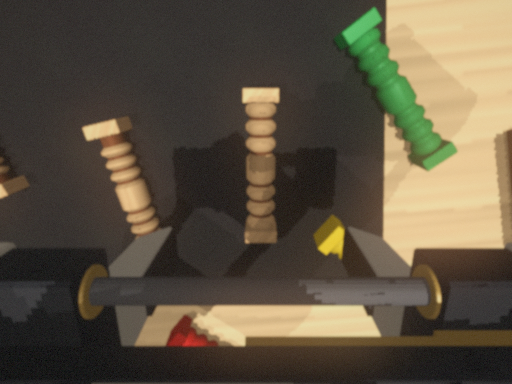

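Wrist view: the stud below has 3 wide rings a side, ends at rows 88 and 243, column 261, so it is the coarse one. The two views disagree by 5 mm in y, so I'll measure with depth.

```bash
cat >> h.py <<'E'
def cloud(name,cx,cy,r,z0,z1,T=None,info=None):
    f=np.load('/tmp/'+name+'.npz'); d=f['d']; T=f['T'] if T is None else T
    i=info or camera_info('wrist'); v,u=np.nonzero(d>0); z=d[v,u]
    P=np.c_[(u-i['cx'])/i['fx']*z,-(v-i['cy'])/i['fy']*z,-z]@T[:3,:3].T+T[:3,3]
    k=(np.hypot(P[:,0]-cx,P[:,1]-cy)<r)&(P[:,2]>z0)&(P[:,2]<z1); P=P[k]
    (x,y),(w,h),a=cv2.minAreaRect((P[:,:2]*1000).astype(np.float32))
    if h>w: w,h=h,w; a+=90
    print(name,'rect',np.round([x,y,w,h,(a+90)%180-90],2),'mean',P.mean(0).round(4),'zmed/max',np.round([np.median(P[:,2]),np.percentile(P[:,2],98)],4),len(P))
    return P,im_at(f,v,u,k)
def im_at(f,v,u,k): return f['im'][v[k],u[k]]
E
python3 - <<'E'
from h import *
cloud('w1',.484,-.365,.1,.022,.06)
t=camera_info('top'); cloud('top',.484,-.365,.1,.022,.06,t['extrinsics'],t)
cloud('top',.565,-.056,.1,.022,.06,t['extrinsics'],t)
P,c=cloud('w1',.484,-.365,.1,.022,.06)
# slices along the stud
th=np.radians(-6.2); ax=np.array([np.cos(th),np.sin(th)]); q=(P[:,:2]-[.484,-.365])
s=q@ax; n=q@[-ax[1],ax[0]]
for lo in np.arange(-.1,.1,.02):
    k=(s>lo)&(s<lo+.02)
    if k.sum()>5: print(round(lo,2),n[k].min().round(4),n[k].max().round(4),P[k,2].max().round(4))
E
```

```text
w1 rect [ 482.96 -366.05  166.3    35.69   -6.06] mean [ 0.488  -0.3665  0.0316] zmed/max [0.0319 0.0374] 4156
top rect [ 485.23 -368.3   167.67   35.1    -5.81] mean [ 0.4857 -0.3672  0.031 ] zmed/max [0.0313 0.0388] 525
top rect [565.75 -57.35 168.56  35.66  12.9 ] mean [ 0.5653 -0.0574  0.0309] zmed/max [0.0309 0.039 ] 512
w1 rect [ 482.96 -366.05  166.3    35.69   -6.06] mean [ 0.488  -0.3665  0.0316] zmed/max [0.0319 0.0374] 4156
-0.1 -0.0191 0.0162 0.0382
-0.08 -0.0192 0.0165 0.0387
-0.06 -0.0167 0.0141 0.0358
-0.04 -0.0164 0.0139 0.0355
-0.02 -0.0161 0.0138 0.0356
0.0 -0.0159 0.0147 0.0362
0.02 -0.0165 0.0145 0.0357
0.04 -0.0163 0.0143 0.0355
0.06 -0.0182 0.0165 0.0393
0.08 -0.018 0.0162 0.0387
```

Emit:
jog_arm(rows=[70,0,0,30,0,70,0,0,30,0,70,0,0,30,0,70,0,0,30,0,70,0,0,30,0,70,0,0,25,0,70,0,0,15,0,70,0,0,8,0,70,0,0,0,0,10,0,0,0,0,10,0,0,0,0,10,0,0,0,0,10,0,0,0,0,10,0,0,0,0,10,0,0,0,0,10,0,0,0,0,10,0,0,0,0,10,0,0,0,0], grip_force=20)

```text
time: 3.35
tool_pos: [0.484, -0.3669, 0.005]
tool_rot: [3.141, -0.0, -0.108]
contact_force: [-0.2, 0.9, 3.6]
opening: 0.0314
```

Emit:
jog_arm(rows=[10,0,0,-8,0,10,0,0,-15,0,10,0,0,-32,0,10,0,0,-32,0,10,0,0,-32,0,10,0,0,-32,0,10,0,0,-32,0,10,0,0,-20,0,10,0,0,-12,0])

```text
time: 4.25
tool_pos: [0.4842, -0.3672, 0.223]
tool_rot: [3.139, -0.003, -0.108]
contact_force: [0.1, -1.1, -0.8]
opening: 0.0311
```

Emit:
jog_arm(rows=[10,-3,-12,0,0,10,-4,-24,0,0,10,-5,-32,0,0,10,-5,-32,0,0,10,-5,-32,0,0,10,-5,-32,0,0,10,-5,-32,0,0,10,-5,-32,0,0,10,-5,-32,0,0,10,-5,-32,0,0,10,-5,-32,0,0,10,-5,-32,0,0,10,-5,-32,0,0,10,-5,-32,0,0,10,-5,-32,0,0,10,-5,-32,0,0,10,-5,-32,0,0,10,-5,-32,0,0,10,-5,-24,0,0,10,-3,-10,0,0])

```text
time: 6.25
tool_pos: [0.4501, 0.2239, 0.2183]
tool_rot: [3.141, 0.003, -0.105]
contact_force: [0.1, -0.4, -0.7]
opening: 0.0309
```

Emit:
jog_arm(rows=[10,0,0,0,0,10,0,0,0,0])

```text
time: 6.45
tool_pos: [0.4515, 0.2213, 0.2191]
tool_rot: [3.14, 0.001, -0.108]
contact_force: [0.9, 0.2, -0.2]
opening: 0.0312
```

```bash
python3 - <<'E'
from h import *
look('w2',.012,1)
E
```

```text
t 6.45 tcp [0.4515 0.2213 0.2191] [ 1.7994e+02  6.0000e-02 -6.1600e+00] F [ 0.9  0.2 -0.2] open 0.031167298570138113
(array([186., 151.]), 481.7, 306.4, 130.4, 61.6, np.float32(0.71))
(array([324., 127.]), 487.4, 143.8, 130.6, 61.4, np.float32(168.69))
```

View pics/w2.png

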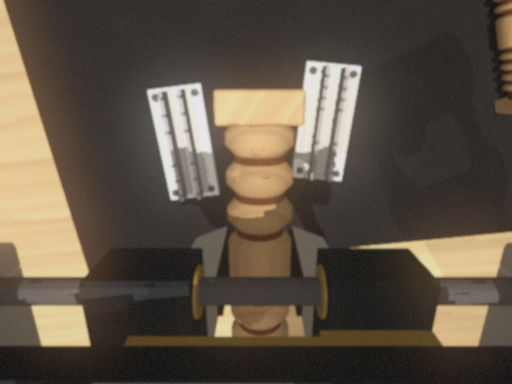

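Wrist view: the held coarse stud runs down the centre (end block at rows 88–125). Gauges at (184,142) on the left and (328,122) on the right. I'll enlarge both to count teeth.

```bash
python3 - <<'E'
from h import *
f=np.load('/tmp/w2.npz');im=f['im']
r=lambda a:cv2.resize(a,(400,560),interpolation=cv2.INTER_CUBIC)
save('teeth',np.hstack([r(im[75:205,138:231]),r(im[55:185,282:375])]))
cloud('w2',.4817,.306,.085,.004,.06); cloud('w2',.4874,.143,.085,.004,.06)
from scipy.spatial.transform import Rotation as R
T=f['T']@np.linalg.inv(camera_info('wrist')['tool_from_camera'])
d=f['d']; i=camera_info('wrist'); 
for v,u in [(95,260),(110,260),(140,260),(213,260),(255,260)]: 
    z=d[v,u]; p=f['T'][:3,:3]@[(u-i['cx'])/i['fx']*z,-(v-i['cy'])/i['fy']*z,-z]+f['T'][:3,3]; print(v,u,((p-T[:3,3])@T[:3,:3]).round(4))
E
```

```text
w2 rect [483.85 306.75 135.69  61.87   1.28] mean [0.4851 0.3043 0.0176] zmed/max [0.0131 0.0381] 5910
w2 rect [486.9  143.73 130.25  60.35 -11.41] mean [0.4908 0.1439 0.0175] zmed/max [0.013  0.0393] 6001
95 260 [ 0.0808 -0.0007 -0.0307]
110 260 [ 0.0752 -0.0007 -0.0308]
140 260 [ 0.0632 -0.0007 -0.0293]
213 260 [ 0.0307 -0.0007 -0.0282]
255 260 [ 0.0105 -0.0007 -0.0296]
```

View pics/teeth.png

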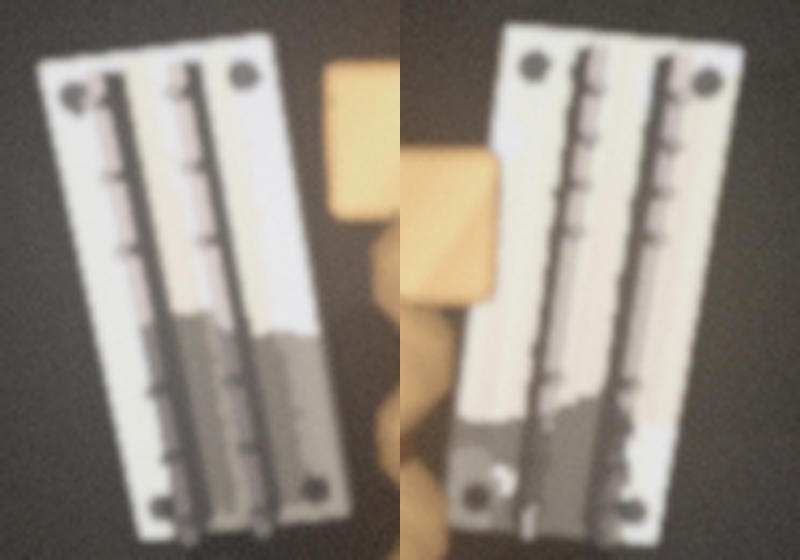

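Teeth: the left gauge (y≈0.305) has 3 per side, widely spaced, so it is coarse. The right one (y≈0.143) has 4, so it is fine. Next: the held stud's offset in the tool frame and a refined coarse gauge pose.

```bash
cat >> h.py <<'E'
def held(name):
    f=np.load('/tmp/'+name+'.npz'); i=camera_info('wrist'); d=f['d']; M=i['tool_from_camera']
    v,u=np.nonzero(d>0); z=d[v,u]
    Q=np.c_[(u-i['cx'])/i['fx']*z,-(v-i['cy'])/i['fy']*z,-z]@M[:3,:3].T+M[:3,3]
    k=(Q[:,0]>.0)&(Q[:,0]<.1)&(abs(Q[:,1])<.04)&(Q[:,2]<.0)&(Q[:,2]>-.05)
    Q=Q[k]; B=Q[(Q[:,0]>.068)&(Q[:,2]<-.02)]
    c=Q[(Q[:,0]>.03)&(Q[:,0]<.066)]
    print('block x',np.percentile(B[:,0],[1,99]).round(4),'y',np.percentile(B[:,1],[1,99]).round(4),'ztop',np.median(B[:,2]).round(4),'neck ymid',(np.percentile(c[:,1],[1,99]).mean()).round(4))
def gauge(name,cx,cy):
    P,_=cloud(name,cx,cy,.078,.008,.017); P,_=cloud(name,cx,cy,.078,.025,.045)
E
python3 - <<'E'
from h import *
held('w2'); gauge('w2',.482,.305); gauge('w2',.487,.143)
t=camera_info('top')
for c in [(.482,.304),(.487,.142)]:
  cloud('top',*c,.078,.007,.017,t['extrinsics'],t); cloud('top',*c,.078,.025,.045,t['extrinsics'],t)
E
```

```text
block x [0.0683 0.0827] y [-0.0185  0.0163] ztop -0.0314 neck ymid -0.001
w2 rect [480.98 306.6  130.08  60.83   0.85] mean [0.4855 0.304  0.0127] zmed/max [0.0127 0.0155] 4149
w2 rect [480.9  306.44 122.06  24.76   0.81] mean [0.4841 0.3063 0.0328] zmed/max [0.0333 0.0408] 1306
w2 rect [486.9  143.7  130.23  60.34 -11.37] mean [0.4909 0.1439 0.0126] zmed/max [0.0126 0.0154] 4321
w2 rect [486.96 143.58 121.94  24.79 -11.32] mean [0.4901 0.1433 0.0332] zmed/max [0.0333 0.0408] 1301
top rect [ 4.8476e+02  3.0915e+02  1.3230e+02  7.6550e+01 -4.2000e-01] mean [0.4827 0.3009 0.0121] zmed/max [0.012  0.0167] 598
top rect [ 4.8377e+02  3.0318e+02  1.1823e+02  2.6010e+01 -9.0000e-02] mean [0.4825 0.3026 0.0324] zmed/max [0.0321 0.0418] 171
top rect [484.41 128.62 137.02 116.55 -21.58] mean [0.4886 0.1397 0.0119] zmed/max [0.0118 0.0165] 633
top rect [489.14 140.5  121.36  24.9  -11.33] mean [0.4889 0.1402 0.0323] zmed/max [0.0321 0.0408] 154
```

Emit:
jog_arm(rows=[10,0,0,0,-7,10,4,-9,5,0,10,6,-17,20,0,10,6,-17,25,0,10,6,-17,25,0,10,6,-16,25,0,10,4,-8,20,0,10,0,0,10,0,10,0,0,0,0,10,0,0,0,0])

```text
time: 7.5
tool_pos: [0.4832, 0.306, 0.0902]
tool_rot: [3.142, -0.001, 0.013]
contact_force: [0.2, -0.5, -1.0]
opening: 0.0312
```

```bash
python3 - <<'E'
from h import *
look('w3',.012,1,view=False); held('w3')
im,d=read_camera('side'); save('side3',cv2.resize(im[60:200,180:340],(800,700)))
print(observe()['qpos'].round(3) if hasattr(observe()['qpos'],'round') else observe()['qpos'])
gauge('w3',.481,.306)
E
```

```text
t 7.5 tcp [0.4832 0.306  0.0902] [ 1.8e+02 -3.0e-02  7.3e-01] F [ 0.2 -0.5 -1. ] open 0.03115326952672068
(array([455., 172.]), 489.6, 153.8, 129.7, 40.2, np.float32(168.37))
block x [0.0683 0.0828] y [-0.0185  0.0164] ztop -0.0314 neck ymid -0.0009
[ 0.431  0.563  1.57  -0.     1.006  1.989]
w3 rect [496.8  306.58  87.18  60.12   0.74] mean [0.4993 0.3042 0.0125] zmed/max [0.0125 0.014 ] 1651h.py:40: RuntimeWarning: Mean of empty slice.
  print(name,'rect',np.round([x,y,w,h,(a+90)%180-90],2),'mean',P.mean(0).round(4),'zmed/max',np.round([np.median(P[:,2]),np.percentile(P[:,2],98)],4),len(P))
  ret = um.true_divide(
  return _methods._mean(a, axis=axis, dtype=dtype,
  ret = ret.dtype.type(ret / rcount)
Traceback (most recent call last):
  File "h.py", line 52, in gauge
    P,_=cloud(name,cx,cy,.078,.008,.017); P,_=cloud(name,cx,cy,.078,.025,.045)
                                              ~~~~~^^^^^^^^^^^^^^^^^^^^^^^^^^^
  File "h.py", line 40, in cloud
    print(name,'rect',np.round([x,y,w,h,(a+90)%180-90],2),'mean',P.mean(0).round(4),'zmed/max',np.round([np.median(P[:,2]),np.percentile(P[:,2],98)],4),len(P))
                                                                                                                           ~~~~~~~~~~~~~^^^^^^^^^^^
IndexError: index -1 is out of bounds for axis 0 with size 0
```

Emit:
jog_arm(rows=[10,-1.3,0.4,10,0,10,0,0,15,0,10,0,0,12,0,10,0,0,6,0,10,0,0,3,0,10,0,0,0,0,10,0,0,0,0])

```text
time: 8.3
tool_pos: [0.4818, 0.3062, 0.044]
tool_rot: [-3.141, -0.001, 0.014]
contact_force: [-0.0, -0.2, -0.9]
opening: 0.0314
```

Emit:
jog_arm(rows=[10,0,0,1,0,10,0,0,1,0,10,0,0,0,0])

```text
time: 8.6
tool_pos: [0.4815, 0.306, 0.0418]
tool_rot: [3.142, -0.0, 0.014]
contact_force: [0.2, -0.5, -1.2]
opening: 0.0309
```

Emit:
jog_arm(rows=[10,0,0,1,0,10,0,0,1,0,10,0,0,0,0])

```text
time: 8.9
tool_pos: [0.4814, 0.306, 0.0395]
tool_rot: [3.141, 0.0, 0.014]
contact_force: [-0.5, -0.5, 0.2]
opening: 0.0313
```

Emit:
jog_arm(rows=[10,0,0,1,0,10,0,0,1,0,10,0,0,0,0])

```text
time: 9.2
tool_pos: [0.4814, 0.306, 0.0375]
tool_rot: [3.141, 0.0, 0.014]
contact_force: [0.8, 0.8, -1.2]
opening: 0.0313
```

Emit:
jog_arm(rows=[10,0,0,1,0,10,0,0,0,0])

```text
time: 9.4
tool_pos: [0.4815, 0.306, 0.0365]
tool_rot: [3.141, 0.0, 0.014]
contact_force: [0.3, -0.2, -0.8]
opening: 0.0312
```

Emit:
jog_arm(rows=[10,0,0,1,0,10,0,0,0,0])

```text
time: 9.6
tool_pos: [0.4815, 0.306, 0.0356]
tool_rot: [3.141, 0.0, 0.014]
contact_force: [0.9, -0.9, -1.3]
opening: 0.0313
```

Emit:
jog_arm(rows=[10,0,0,0.7,0,10,0,0,0,0])

```text
time: 9.8
tool_pos: [0.4816, 0.3059, 0.0352]
tool_rot: [3.141, -0.0, 0.014]
contact_force: [0.6, -1.7, 1.4]
opening: 0.0311
```

Contact (about +2 N) came at the expected seated height. Release, rise and check.

Emit:
jog_arm(rows=[36,0,0,0,0,44,0,0,0,0,60,0,0,0,0,60,0,0,0,0,60,0,0,-5,0,60,0,0,-15,0,60,0,0,-30,0,60,0,0,-35,0,60,0,0,-35,0,60,0,0,-30,0,60,0,0,-15,0,60,0,0,0,0])

```text
time: 11.0
tool_pos: [0.4827, 0.3066, 0.203]
tool_rot: [-3.139, -0.005, 0.014]
contact_force: [0.5, -0.0, -0.7]
opening: 0.0597
```

```bash
python3 - <<'E'
from h import *
look('w4',.06,0)
cloud('w4',.481,.3065,.095,.050,.08)
cloud('w4',.481,.3065,.095,.060,.08)
gauge('w4',.487,.1437)
E
```

```text
t 11.0 tcp [0.4827 0.3066 0.203 ] [-179.87   -0.3     0.83] F [ 0.5 -0.  -0.7] open 0.05969342517104425
(array([292., 251.]), 431.2, 222.3, 393.0, 308.5, np.float32(91.59))
(array([ 77., 146.]), 487.0, 476.2, 317.9, 169.3, np.float32(167.01))
w4 rect [480.74 306.48 167.22  36.11   0.81] mean [0.4862 0.3065 0.0615] zmed/max [0.0618 0.0674] 4990
w4 rect [480.74 306.24 167.22  35.64   0.81] mean [0.488  0.3065 0.0637] zmed/max [0.0636 0.0675] 3345
w4 rect [486.96 143.83 130.16  61.1  -11.28] mean [0.4935 0.1508 0.0126] zmed/max [0.0125 0.0163] 3488
w4 rect [486.9  143.67 122.16  25.84 -11.23] mean [0.4899 0.1439 0.0321] zmed/max [0.0326 0.0405] 1882
```

View pics/w4.png

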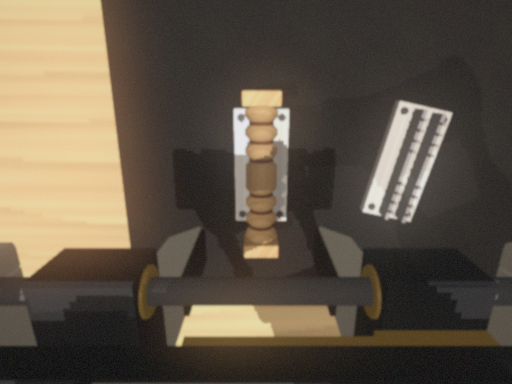

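Wrist view: the stud sits on the coarse gauge (column 262, rows 90–257). It measures (480.7, 306.5) mm at 0.81°, against the gauge's (480.9, 306.5) at 0.83°, with the axis about 48 mm up, so it is seated. Now the fine stud.

Emit:
jog_arm(rows=[70,0,0,0,-6,70,0,0,0,-6,70,0,15,0,0,70,0,28,0,0,70,0,32,0,0,70,0,32,0,0,70,0,32,0,0,70,0,32,0,0,70,0,32,0,0,70,0,32,0,0,70,0,32,0,0,70,0,32,0,0,70,0,32,0,0,70,0,25,0,0,70,-1,15,0,0,70,0,0,0,0,70,0,0,0,0])

```text
time: 12.75
tool_pos: [0.5623, -0.0556, 0.1995]
tool_rot: [-3.141, 0.001, 0.222]
contact_force: [0.7, 0.6, -0.0]
opening: 0.0698
```

```bash
python3 - <<'E'
from h import *
look('w5',.03,0,minA=9e9)
cloud('w5',.564,-.056,.1,.022,.06)
E
```

```text
t 12.75 tcp [ 0.5623 -0.0556  0.1995] [-1.7995e+02  6.0000e-02  1.2740e+01] F [ 0.7  0.6 -0. ] open 0.06980335267815739
w5 rect [562.97 -54.39 167.22  35.43  12.98] mean [ 0.5682 -0.0533  0.0314] zmed/max [0.0314 0.0374] 4154
```

View pics/w5.png

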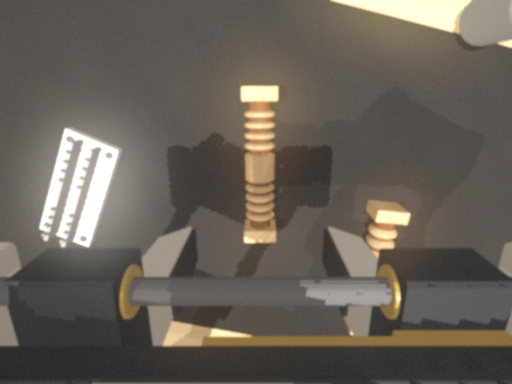

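The stud below, at column 260, has narrow rings, so it is the fine one, and it lines up with the jaws. Descend and grip.

Emit:
jog_arm(rows=[70,1,0,20,0,70,0,0,30,0,70,0,0,30,0,70,0,0,30,0,70,0,0,30,0,70,0,0,30,0,70,0,0,17,0,70,0,0,8,0,70,0,0,0,0,10,0,0,0,0,10,0,0,0,0,10,0,0,0,0,10,0,0,0,0,10,0,0,0,0,10,0,0,0,0,10,0,0,0,0,10,0,0,0,0,10,0,0,0,0], grip_force=20)

```text
time: 14.6
tool_pos: [0.564, -0.0558, 0.0053]
tool_rot: [3.141, -0.0, 0.224]
contact_force: [-1.4, -0.4, 4.3]
opening: 0.0314
```

Emit:
jog_arm(rows=[10,0,0,-8,0,10,0,0,-15,0,10,0,0,-30,0,10,0,0,-30,0,10,0,0,-30,0,10,0,0,-25,0,10,0,0,-12,0,10,0,0,0,0,10,0,0,0,0])

```text
time: 15.5
tool_pos: [0.5632, -0.0556, 0.154]
tool_rot: [-3.141, 0.002, 0.224]
contact_force: [-0.2, -1.4, -0.9]
opening: 0.0314
```

```bash
python3 - <<'E'
from h import *
look('w6',.03,0,minA=9e9,view=False); held('w6')
E
```

```text
t 15.5 tcp [ 0.5632 -0.0556  0.154 ] [-1.7996e+02  9.0000e-02  1.2820e+01] F [-0.2 -1.4 -0.9] open 0.031385068965986015
block x [0.0682 0.0833] y [-0.0184  0.0164] ztop -0.031 neck ymid -0.0009
```

Emit:
jog_arm(rows=[10,0,0,0,8,10,0,0,0,8,10,0,0,0,8.1,10,-7,-11,0,0,10,-14,-22,0,0,10,-17,-27,0,0,10,-17,-27,0,0,10,-17,-27,0,0,10,-17,-27,0,0,10,-14,-22,15,0,10,-8,-12,25,0,10,-2.5,-4.5,20,0,10,0,0,10,0,10,0,0,0,0,10,0,0,0,0])

```text
time: 17.05
tool_pos: [0.4879, 0.1423, 0.0853]
tool_rot: [3.141, -0.0, -0.196]
contact_force: [0.2, 0.0, 0.6]
opening: 0.0311
```

```bash
python3 - <<'E'
from h import *
look('w7',.03,0,minA=9e9,view=False); held('w7'); cloud('w7',.487,.1437,.078,.008,.017)
E
```

```text
t 17.05 tcp [0.4879 0.1423 0.0853] [ 1.7999e+02 -1.0000e-02 -1.1230e+01] F [0.2 0.  0.6] open 0.031122665524911497
block x [0.0683 0.0829] y [-0.0186  0.0163] ztop -0.0311 neck ymid -0.0011
w7 rect [504.48 140.07  82.43  60.13 -11.37] mean [0.5105 0.138  0.0127] zmed/max [0.0126 0.015 ] 1969
```

Emit:
jog_arm(rows=[10,-0.8,-0.2,10,0,10,0,0,15,0,10,0,0,10,0,10,0,0,5,0,10,0,0,2,0,10,0,0,0,0,10,0,0,0,0])

```text
time: 17.8
tool_pos: [0.4873, 0.1429, 0.0434]
tool_rot: [-3.141, -0.001, -0.197]
contact_force: [-0.2, -0.6, -0.4]
opening: 0.0312
```

Emit:
jog_arm(rows=[10,0,0,1,0,10,0,0,1,0,10,0,0,1,0,10,0,0,1,0,10,0,0,0,0])

```text
time: 18.3
tool_pos: [0.4868, 0.1428, 0.0389]
tool_rot: [3.141, 0.0, -0.197]
contact_force: [0.4, 0.6, -0.5]
opening: 0.031
```

Emit:
jog_arm(rows=[10,0,0,1,0,10,0,0,0.7,0,10,0,0,0,0])

```text
time: 18.6
tool_pos: [0.4868, 0.1428, 0.0371]
tool_rot: [3.141, 0.0, -0.197]
contact_force: [0.4, 0.3, -0.2]
opening: 0.0314
```

Emit:
jog_arm(rows=[10,0,0,0.7,0,10,0,0,0.7,0,10,0,0,0,0])

```text
time: 18.9
tool_pos: [0.4869, 0.1428, 0.0358]
tool_rot: [3.141, 0.0, -0.197]
contact_force: [-0.4, -0.3, 0.5]
opening: 0.0312
```

Emit:
jog_arm(rows=[10,0,0,0.5,0,10,0,0,0,0])

```text
time: 19.1
tool_pos: [0.487, 0.1427, 0.0355]
tool_rot: [3.141, -0.0, -0.197]
contact_force: [-0.2, -0.9, 0.3]
opening: 0.0313
```

Home height reached with light contact. Release, rise and check.

Emit:
jog_arm(rows=[36,0,0,0,0,44,0,0,0,0,60,0,0,0,0,60,0,0,0,0,60,0,0,-5,0,60,0,0,-15,0,60,0,0,-30,0,60,0,0,-35,0,60,0,0,-35,0,60,0,0,-30,0,60,0,0,-15,0,60,0,0,0,0,60,0,0,0,0])

```text
time: 20.4
tool_pos: [0.4866, 0.1428, 0.2001]
tool_rot: [3.141, 0.0, -0.197]
contact_force: [-0.5, -0.1, -1.1]
opening: 0.0602
```

```bash
python3 - <<'E'
from h import *
look('w8',.06,0,minA=9e9,view=False)
cloud('w8',.487,.1437,.095,.050,.08)
im,d=read_camera('top'); np.savez('/tmp/top2',im=im,d=d)
t=camera_info('top')
cloud('top',.468,-.221,.1,.022,.06,t['extrinsics'],t);cloud('top2',.468,-.221,.1,.022,.06,t['extrinsics'],t)
s,_=read_camera('side'); r=lambda a:cv2.resize(a,(400,300))
save('end',np.vstack([np.hstack([r(im),r(s)]),np.hstack([r(np.load('/tmp/w8.npz')['im']),r(s[85:205,190:350])])]))
E
```

```text
t 20.4 tcp [0.4866 0.1428 0.2001] [ 1.7999e+02  1.0000e-02 -1.1280e+01] F [-0.5 -0.1 -1.1] open 0.060150845662206374
w8 rect [486.36 143.58 167.19  35.91 -11.38] mean [0.4917 0.1426 0.0612] zmed/max [0.0613 0.0674] 5015
top rect [ 469.22 -220.96  167.42   35.97    7.14] mean [ 0.4694 -0.2206  0.0311] zmed/max [0.0311 0.0395] 511
top2 rect [ 468.95 -221.2   167.29   35.58    7.19] mean [ 0.4692 -0.2207  0.0308] zmed/max [0.0309 0.0389] 512
```

View pics/end.png

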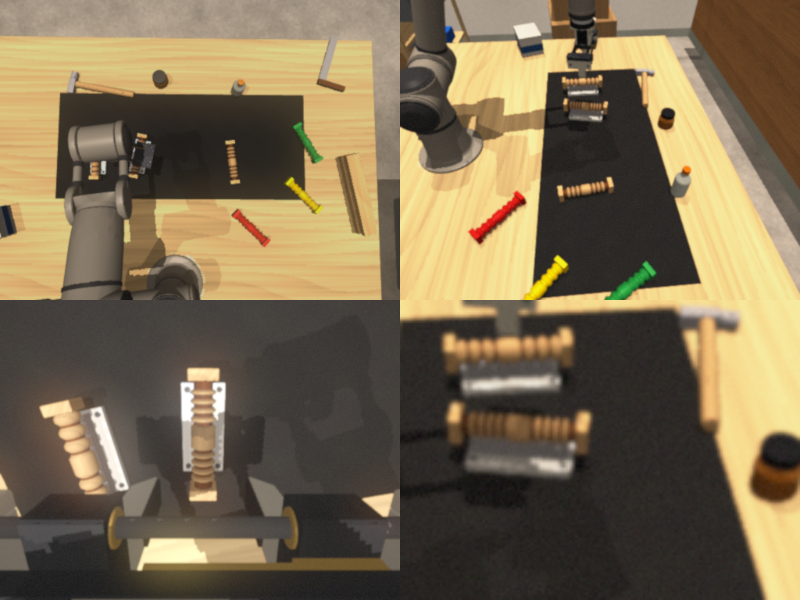

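The final pictures show both studs level on their own gauges, with the medium stud and the bystanders where they were. The fine stud measures (486.4, 143.6) mm at -11.4°, against its gauge's (486.95, 143.65) at -11.3°, and its top is at the same height as the seated coarse stud. Handing in.

```bash
python3 -c "
from h import *
print(hand_in())"
```

```text
the job is handed in; nothing more can be done
None
```

Both matching studs are on their gauges and released, and the job was handed in at about 20.5 s of the 69 s allowed. No verdict is reported.

| Check after release | Coarse stud (left gauge) | Fine stud (right gauge) |
|---|---|---|
| Offset lengthwise | about 0.2 mm | about 0.6 mm |
| Offset sideways | about 0 mm | about 0.2 mm |
| Angle error | under 0.1° | about 0.1° |
| Axis height (seated 48.2 mm) | about 48 mm | about 48 mm |
| Wrist force change at contact | about 2–3 N | about 0.5 N |

- **Other objects:** the medium stud measured within 0.4 mm of its start. The glue bottle, jar, hammer and coloured look-alikes look unmoved in the pictures; I did not measure them.
- **Robot at hand-in:** the gripper was open, with the fingertips 200 mm above the table and clear of everything.
- **Disagreement:** the top camera and wrist camera disagreed by 2–3 mm. I used wrist camera measurements for both stud and gauge, so its error largely cancels. The wrist camera alone gives the offsets above.

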